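Switch the desk selector over to the printer's adapter

ROBOT

A 6-joint arm with a two-finger parallel gripper is mounted at the origin on the work surface. World frame = base frame: x ahead of the robot, y to its left, z up, the work surface at z = 0. Lengths are in mm, angles in degrees, forces in N, time in s.
With the tool pointing down it reaches from about 375 to 925 mm from the base axis. Payload 5.7 kg.
Tool frame: the origin (TCP) lies midway between the tips of the shut fingers; the grasp point (between the pads) lies 19 mm behind it; y points along the fingers, x is the direction in which the jaws open and shut, and the axes are right-handed (so a half turn about y gives the same grasp; the last joint's range is limited). The gripper opens to 85 mm and grips with 20 to 120 N. Pads are 22 mm wide; open, the fingers measure 114 mm over their backs; the gripper's body (76 mm by 85 mm) begins 54 mm behind the grasp point. The pads swing forward as they close: fully open they stand 13 mm farther back than shut.
Start: joints at [-83.6, 20.558, 86.54, -0, 72.909, -6.595], TCP at [134.903, -584.606, 231.267] pointing down, gripper open.
Joint ranges: [-170.27, 170.27], [-57.76, 135], [12.27, 136.19], [-55.21, 235.2], [11.17, 155.16], [-170.74, 170.74]. Speed limits (degrees/s): [136.94, 136.94, 180, 180, 180, 180].

INTERFACE

Orientations are given as [roll, pitch, yaw] about the fixed x, y, z axes, in that order (R = Rz(yaw) Ry(pitch) Rx(roll)).
In Python, from bench import ctrl gives the robot as it stands. The module is installed in compiled form; this text tells all that it offers.
- The arm moves only by the tool apply_moves, never from a script. Its argument "rows" is a list of rows, each an object of numbers: "grip": the opening, from 0 (shut) to 1 (fully open); "dx", "dy", "dz": the shift along the tool's x, y, z in m; "spin": the turn about the tool's y in degrees. In form: [{"grip": .., "dx": .., "dy": .., "dz": .., "spin": ..}, ...]. A call has 1 to 20 rows; each row is the pose to reach, as a shift and turn from the pose measured when the call began, along the tool's axes at that moment; what a row does not reach only later rows make up. A row lasts 1/12 s, in which the tool goes at most 41.7 mm and 7.16 degrees, less where a joint would pass 70% of its speed; a pose out of reach is approached as far as the arm can. A call with a gripper value outside its range is refused whole. The fingers move at their own pace and stop on an object; the grip force is fixed at half the most. Time passes only in rows, so rows that repeat a pose let the fingers close. It gives the time, the measured TCP pose, the force and the opening at its end, in the units of the state.
- ctrl.state(): the state, without advancing time (a new reading comes with each control period).
- ctrl.grab_frame(name): name is "scene" or "top"; returns a dict with "image" (480x640x3 uint8, red, green, blue), "depth" (480x640 float32, mm along the optical axis (not along the pixel's ray), 0 where there is no reading), "vertical_fov" (degrees; the focal length in pixels is half the picture's height over the tangent of half this angle, whatever the lens; pixels are square), "cx", "cy" (the principal point, pixels), "origin" and "attitude" of the camera in the world. Camera axes: x right, y down, z forward; pixel columns grow to the right and rows downward; lengths in mm; the calibration is good to about 2 mm. A picture is of the moment at which its call begins.
- ctrl.sign_off(): hands the job in, once; it reports no verdict.
The state is a dict: "clock": time; "joint_positions": joint angles; "qvel": joint speeds; "joint_torque": joint torques, N m; "position": TCP position; "eef_rot": TCP orientation; "wrist_force": force on the tool from outside, world axes, zero at the start; "ft_torque": the same for the moment, N m; "grip_width": finger opening in mm.
Only numpy, scipy, OpenCV 4.12 (cv2) and the standard library are available. Lean on these libraries where they do the work, as an engineer would, in place of code of your own. Each camera call takes 0.05 s, during which the arm holds its last target.

TASK

Push the arm of the selector on top of the grey box round until it points straight at the socket where the tall adapter stands, and only then press the round button on the box all the way down and let it spring back. Push gently, do not hold or pull out anything: adapter and dust caps stay in their sockets, and the mug, stapler and stamp stay where they are.

Things in the scene. Friction and masses are not known exactly. Their poses are not given: they have to be found in the camera images.
- box: Grey sheet-metal selector box fixed to the desk, 260 (x) x 290 (y) x 50 mm high. Origin: centre of its underside, exactly under the selector's pivot; +x points from the button through the pivot to the socket side. Four sockets in the top face lie on a circle of 115 mm radius round the pivot, at -80, -40, +40 and +80 degrees from box +x (anticlockwise from above positive); one holds the adapter, three hold flat dust caps.
- selector (a joint): Angle of the selector arm, rad: 0 when it points along box +x, positive anticlockwise seen from above, stops at -1.75 and +1.75. Turns with light friction (about 2 N at the push point) and stays where it is left; no detents.
- selector_pivot (a point): Point on the selector's pivot axis, 20 mm above the box's face, which is half-way up the arm. A black round hub, 42 mm across and 31 mm high, surrounds it. From it one steel arm, 12 mm wide, reaches to 91 mm from the axis; it occupies heights 11 to 29 mm above the face. The arm can be pushed on either flank, well at about 60 mm from the axis; nothing stands in the arm's sweep. The point's x axis lies along the arm.
- selector_aim (a point): Point in the air on the arm's line, 115 mm from the pivot axis (24 mm beyond the arm's end), at the same height as selector_pivot: it comes above a socket's centre when the arm points straight at that socket.
- go (a joint): Travel of the push button, m: 0 up, 0.006 fully down. A spring needing about 5 N fully down brings it back.
- go_top (a point): Centre of the top of the round white button (28 mm across, pressed straight down), 88 mm from the pivot on the box's -x side, in a low dark housing.
- adapter_center (a point): Centre of the upright wireless adapter: a black cylinder 22 mm across that stands 35 mm above the box's face (this point is 17.5 mm above the face), on a 21 mm stem loose in its socket. It would come out if lifted. Far taller than the dust caps.
- cap1: Round black dust cap closing an unused socket: 24 mm across, 4 mm high above the box's face, on a 12 mm long stem loose in the socket. Origin: centre of the head's underside, on the face. Leave alone.
- cap2: Round black dust cap closing an unused socket: 24 mm across, 4 mm high above the box's face, on a 12 mm long stem loose in the socket. Origin: centre of the head's underside, on the face. Leave alone.
- cap3: Round black dust cap closing an unused socket: 24 mm across, 4 mm high above the box's face, on a 12 mm long stem loose in the socket. Origin: centre of the head's underside, on the face. Leave alone.
- mug: White mug, 80 mm across, 90 mm high, upright on the desk beside the box. Origin: centre of its underside. Bystander.
- stapler: Black and steel stapler, 130 x 34 x 46 mm, on the desk beside the box. Origin: centre of its underside; its length along its x. Bystander.
- stamp: Wooden-handled rubber stamp, round foot 44 mm across, 76 mm high, upright near the box. Origin: centre of its underside. Bystander.
Mind the look-alikes: they are no part of the job. There is more than one size of the part that bears adapter_center; the job needs the smallest.

How it is judged (in metres and radians):
On the way, in this order (a step that is already met when the one before it is completed fails the run):
1. the selector arm points at the adapter and rests there, button up (horizontal distance between selector_aim and adapter_center below 0.014 m and velocity of joint selector between -0.05 and 0.05 rad/s and value of joint go below 0.002 m), for 0.2 s.
2. the button is pressed fully down with the arm still pointing at the adapter (horizontal distance between selector_aim and adapter_center below 0.014 m and value of joint go above 0.0045 m), for 0.04 s.
At the end, for the whole second after the job is handed in: Arm at rest, pointing at the adapter (selector_aim within 14 mm of its axis, about 7 degrees); button pressed over 4.5 mm and up again; adapter upright, adapter and caps within 8 mm and mug, stapler and stamp within 20 mm of where they stood (horizontal distance between selector_aim and adapter_center below 0.014 m and velocity of joint selector between -0.02 and 0.02 rad/s and value of joint go below 0.0015 m and angle between adapter_center's own z axis and vertical below 0.15 rad and distance of each of adapter_center, cap1, cap2, cap3 from where it was at the start of the episode below 0.008 m and distance of each of mug, stapler, stamp from where it was at the start of the episode below 0.02 m); the robot touches nothing.
It fails at once if the button is pressed while the arm does not point at the adapter (not (horizontal distance between selector_aim and adapter_center below 0.014 m) and value of joint go above 0.003 m).
It fails at once if the adapter is lifted, shoved or tipped (distance of adapter_center from where it was at the start of the episode above 0.008 m or angle between adapter_center's own z axis and vertical above 0.25 rad).
It fails at once if a dust cap is pulled or shoved out (distance of any of cap1, cap2, cap3 from where it was at the start of the episode above 0.008 m).
It fails at once if mug, stapler or stamp is moved or tipped (distance of any of mug, stapler, stamp from where it was at the start of the episode above 0.02 m or angle between any of mug, stapler, stamp's own z axis and vertical above 0.3 rad).
It fails at once if the selector arm is gripped or forced (over 35 N from the fingers) (contact force between the fingers and selector above 35 N).
It also fails if it takes over 51 s, if anything falls off the work surface, if the arm or the gripper's body presses on something with over 40 N, if the wrist force passes 120 N, or if a joint passes its speed limit or range.

## Working session

There is one attempt and no reset: what is moved stays moved. The work goes in short steps, Python scripts to look and compute and a tool call to move; the robot and the scene stay as the last step left them, time stands still between calls to the robot, and variables do not carry over. Pictures are saved under pics/ and viewed, and the job is handed in when it is done.

Besides the shell and the picture viewer there is one more tool, called after ">>>" as name([rows], argument=value, ...), one row to a line, values as JSON. apply_moves: Moves the arm, as the interface text tells. Its arguments: {"type":"object","properties":{"rows":{"type":"array"}},"required":["rows"]}

```bash
mkdir -p pics; cat > h.py <<'E'
import numpy as np, cv2, pickle
from bench import ctrl
from scipy.spatial.transform import Rotation as R
def grab(n,tag):
    f=ctrl.grab_frame(n); pickle.dump(f,open(f'pics/{tag}.pkl','wb'))
    cv2.imwrite(f'pics/{tag}.png',f['image'][:,:,::-1]); return f
def load(tag): return pickle.load(open(f'pics/{tag}.pkl','rb'))
def cam(f):
    F=240/np.tan(np.radians(f['vertical_fov']/2)); A=np.array(f['attitude'],float)
    Rm=A if A.shape==(3,3) else R.from_euler('xyz',A,degrees=True).as_matrix()
    return F,Rm,np.array(f['origin'],float)
def ray(f,u,v):
    F,Rm,o=cam(f); return o,Rm@np.array([(u-f['cx'])/F,(v-f['cy'])/F,1.])
def atz(f,u,v,z):
    o,d=ray(f,u,v); return o+d*(z-o[2])/d[2]
def dep(f,u,v):
    o,d=ray(f,u,v); return o+d*f['depth'][int(round(v)),int(round(u))]
def proj(f,p):
    F,Rm,o=cam(f); c=Rm.T@(np.array(p)-o); return F*c[0]/c[2]+f['cx'],F*c[1]/c[2]+f['cy']
def crop(f,x0,y0,x1,y1,k,name):
    cv2.imwrite(f'pics/{name}.png',cv2.resize(f['image'][y0:y1,x0:x1,::-1],None,fx=k,fy=k,interpolation=cv2.INTER_CUBIC))
E
python3 - <<'E'
from h import *
for n in('top','scene'):
    f=grab(n,n+'0'); print(n,f['vertical_fov'],f['cx'],f['cy'],f['origin'],f['attitude'])
print(ctrl.state())
E
```

```text
top 53.45316792298443 320.3955582844864 241.57373637387954 [472.04252583  41.24516459 905.71198379] [-171.52613269    1.94338256  -89.58305432]
scene 48.53059375194909 308.6496885913561 238.82564231835192 [1089.21311917  698.11967242  849.91777354] [-134.75843727   -0.86071363  145.34379104]
{'clock': 0.1, 'joint_positions': array([-8.35978524e+01,  2.05945556e+01,  8.65930655e+01, -2.39054524e-04,
        7.29109284e+01, -6.59287261e+00]), 'qvel': array([ 0.01175503, -0.08499019, -0.13383833, -0.03118344,  0.10493379,
        0.00864573]), 'joint_torque': array([ 1.75003966e-03, -5.28651130e+01, -2.79351443e+01, -3.38018717e-04,
        5.10083904e-03,  1.44753704e-05]), 'position': array([ 134.85919385, -584.00047628,  230.52804781]), 'eef_rot': array([-89.98891205,   0.09792393, -77.00489985]), 'wrist_force': array([ 0.88937558,  0.6179081 , -0.02585459]), 'ft_torque': array([-0.01943718,  0.01032729,  0.00948657]), 'grip_width': 85.36629576127825}
```

View pics/top0.png

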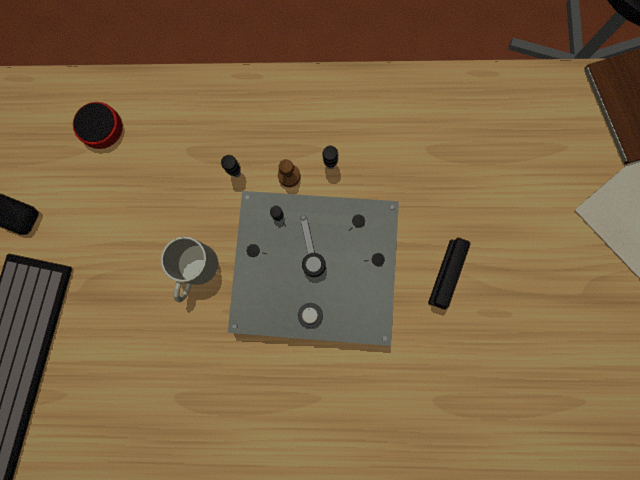

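View pics/scene0.png

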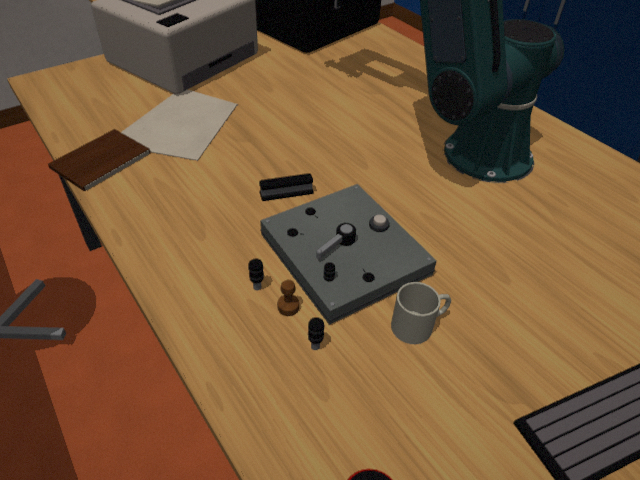

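The top view shows the box: hub at about (314,265), button (310,316), arm tip (304,218), and adapter on the box at (277,213). The look-alike adapters stand on the desk at (231,165) and (330,156). Next I'll enlarge it and measure.

```bash
python3 - <<'E'
from h import *
f=load('top0'); g=load('scene0')
crop(f,220,180,410,350,4,'c1'); crop(g,250,170,450,320,4,'c2')
for n,u,v,z in [('hub',314,265,81),('go',310,316,60),('adapter top',276.5,211,85),('tip',304,218,79),('capL',253,251,54),('capR',378,259.5,54),('capRT',358.5,221,54),('c1',248,197,50),('c2',392,208,50),('c3',385,339,50),('c4',235,326,50)]:
    print(n,atz(f,u,v,z).round(1),dep(f,u,v).round(1))
E
```

```text
hub [553.6  80.9  81. ] [553.5  80.9  81.9]
go [465.8  88.2  60. ] [465.8  87.6  69.7]
adapter top [648.5 147.9  85. ] [648.6 147.9  84.9]
tip [637.2  99.5  79. ] [636.9  99.4  80.4]
capL [581.3 193.1  54. ] [581.3 193.1  53.8]
capR [566.6 -32.4  54. ] [472.   41.2 905.7]
capRT [636.7   2.2  54. ] [636.6   2.2  54.6]
c1 [682.5 205.9  50. ] [682.2 205.7  51.5]
c2 [661.7 -59.2  50. ] [472.   41.2 905.7]
c3 [426.8 -43.5  50. ] [426.9 -43.3  51.8]
c4 [447.1 222.2  50. ] [447.1 222.   50.7]
```

View pics/c1.png

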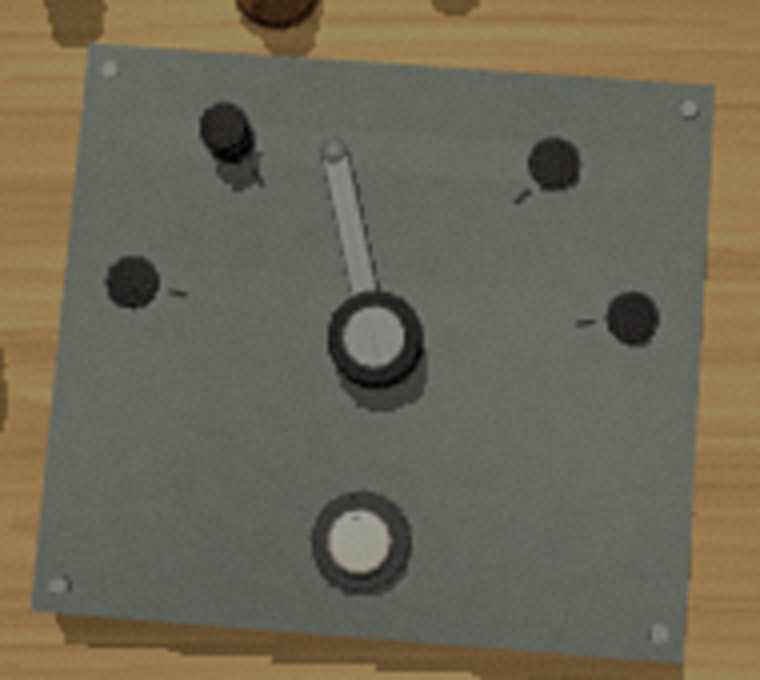

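View pics/c2.png

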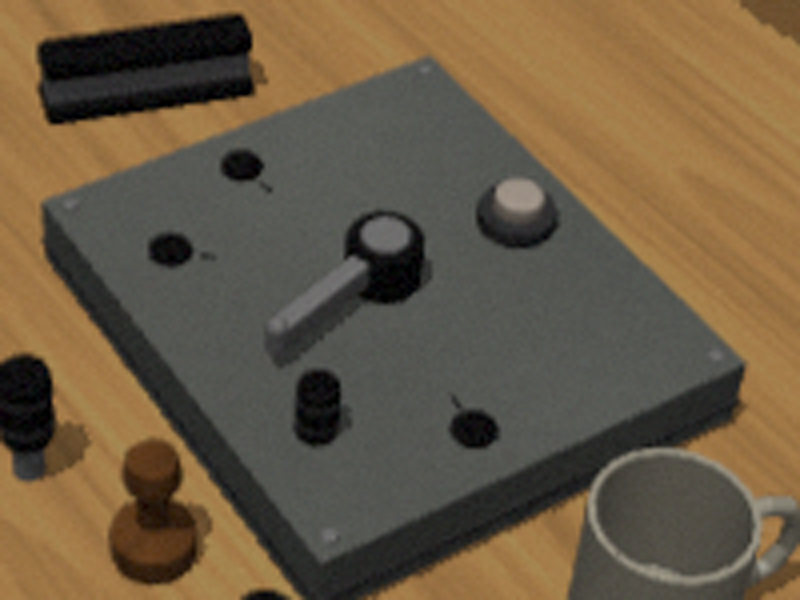

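```bash
python3 - <<'E'
from h import *
f=load('top0'); g=load('scene0')
P=atz(f,313.5,264.25,81); B=atz(f,310,315.25,69); A=atz(f,276,211.75,85)
print('P',P.round(1),'B',B.round(1),'A',A.round(1),np.linalg.norm((B-P)[:2]),np.linalg.norm((A-P)[:2]))
print('yaw box',np.degrees(np.arctan2(*(P-B)[1::-1])),'A ang',np.degrees(np.arctan2(*(A-P)[1::-1])))
for (u,v) in [(332,152),(340,178),(351,216),(362,260)]:
    q=atz(f,220+u/4,180+v/4,79); d=(q-P)[:2]; print('arm',np.degrees(np.arctan2(d[1],d[0])),np.hypot(*d))
for fr,nm in((f,'top'),(g,'scene')):
    Z=[]
    F,Rm,o=cam(fr); vv,uu=np.mgrid[0:480,0:640]
    d=np.stack([(uu-fr['cx'])/F,(vv-fr['cy'])/F,np.ones_like(uu)],-1)@Rm.T
    W=o+d*fr['depth'][...,None]; ok=fr['depth']>0
    r=np.hypot(W[...,0]-B[0],W[...,1]-B[1])
    for a,b in((0,6),(6,11),(11,14),(14,16),(16,18),(18,20),(20,23),(23,27),(27,35)):
        m=ok&(r>=a)&(r<b)&(W[...,2]>40); print(nm,a,b,m.sum(),np.percentile(W[...,2][m],[10,50,90]).round(1) if m.any() else '')
E
```

```text
P [554.9  81.8  81. ] B [467.1  87.7  69. ] A [647.2 148.7  85. ] 87.95095249145167 114.00266175412108
yaw box -3.8072707984048906 A ang 35.930823783582355
arm 13.312862351909004 84.57713279593499
arm 12.603508126460193 72.35809194338572
arm 11.32070823050754 54.68466156554065
arm 9.471593489945235 34.54719184152548
top 0 6 40 [69.3 71.5 73.5]
top 6 11 89 [69.8 71.7 74. ]
top 11 14 78 [61.9 70.2 72.5]
top 14 16 56 [60.2 62.  68.9]
top 16 18 72 [60.2 61.9 63.8]
top 18 20 76 [60.2 61.7 64. ]
top 20 23 125 [48.9 59.7 62.6]
top 23 27 194 [47.9 49.8 51.7]
top 27 35 497 [47.7 49.7 51.6]
scene 0 6 13 [69.8 70.7 74. ]
scene 6 11 41 [68.5 71.  73. ]
scene 11 14 19 [65.3 70.1 72. ]
scene 14 16 41 [59.9 64.2 70.8]
scene 16 18 32 [60.1 63.7 71.9]
scene 18 20 27 [59.7 61.6 66.7]
scene 20 23 57 [49.2 58.5 62.9]
scene 23 27 114 [48.1 51.9 61.2]
scene 27 35 196 [47.5 49.2 51.5]
```

>>> apply_moves([
  {"grip":0,"dx":0,"dy":0,"dz":0,"spin":0},
  {"grip":0,"dx":0,"dy":0,"dz":0,"spin":-7},
  {"grip":0,"dx":0,"dy":0,"dz":0,"spin":-14},
  {"grip":0,"dx":0,"dy":0,"dz":0,"spin":-22.8},
  {"grip":0,"dx":0,"dy":0,"dz":0,"spin":-22.8},
])

```text
clock: 0.52
position: [134.8, -583.7, 230.2]
eef_rot: [-89.9, 0.1, -53.8]
wrist_force: [0.4, 0.4, 0.3]
grip_width: 25.7
```

>>> apply_moves([
  {"grip":0,"dx":-0.003,"dy":0,"dz":0.01,"spin":0},
  {"grip":0,"dx":-0.01,"dy":0,"dz":0.035,"spin":0},
  {"grip":0,"dx":-0.02,"dy":0,"dz":0.07,"spin":0},
  {"grip":0,"dx":-0.03,"dy":0,"dz":0.105,"spin":0},
  {"grip":0,"dx":-0.04,"dy":0,"dz":0.14,"spin":0},
  {"grip":0,"dx":-0.05,"dy":0,"dz":0.175,"spin":0},
  {"grip":0,"dx":-0.06,"dy":0,"dz":0.21,"spin":0},
  {"grip":0,"dx":-0.07,"dy":0,"dz":0.245,"spin":0},
  {"grip":0,"dx":-0.08,"dy":0,"dz":0.28,"spin":0},
  {"grip":0,"dx":-0.09,"dy":0,"dz":0.315,"spin":0},
  {"grip":0,"dx":-0.1,"dy":0,"dz":0.35,"spin":0},
  {"grip":0,"dx":-0.108,"dy":0,"dz":0.385,"spin":0},
  {"grip":0,"dx":-0.117,"dy":0,"dz":0.42,"spin":0},
  {"grip":0,"dx":-0.127,"dy":0,"dz":0.455,"spin":0},
  {"grip":0,"dx":-0.137,"dy":0,"dz":0.49,"spin":0},
  {"grip":0,"dx":-0.147,"dy":0,"dz":0.525,"spin":0},
  {"grip":0,"dx":-0.156,"dy":0,"dz":0.56,"spin":0},
  {"grip":0,"dx":-0.165,"dy":0,"dz":0.59,"spin":0},
  {"grip":0,"dx":-0.172,"dy":0,"dz":0.615,"spin":0},
  {"grip":0,"dx":-0.176,"dy":0,"dz":0.63,"spin":0},
])

```text
clock: 2.18
position: [540.4, -66.6, 231.2]
eef_rot: [-89.9, 0.2, -53.8]
wrist_force: [0.6, -0.1, -0.2]
grip_width: -0.1
```

>>> apply_moves([
  {"grip":0,"dx":-0.005,"dy":0,"dz":0.02,"spin":0},
  {"grip":0,"dx":-0.013,"dy":0,"dz":0.05,"spin":0},
  {"grip":0,"dx":-0.021,"dy":0,"dz":0.08,"spin":0},
  {"grip":0,"dx":-0.029,"dy":0.02,"dz":0.11,"spin":0},
  {"grip":0,"dx":-0.036,"dy":0.04,"dz":0.135,"spin":0},
  {"grip":0,"dx":-0.039,"dy":0.06,"dz":0.147,"spin":0},
  {"grip":0,"dx":-0.0405,"dy":0.08,"dz":0.1535,"spin":0},
  {"grip":0,"dx":-0.0405,"dy":0.1,"dz":0.1535,"spin":0},
  {"grip":0,"dx":-0.0405,"dy":0.1,"dz":0.1535,"spin":0},
  {"grip":0,"dx":-0.0405,"dy":0.1,"dz":0.1535,"spin":0},
])

```text
clock: 3.02
position: [638.7, 57.7, 130.5]
eef_rot: [-90.0, 0.3, -53.8]
wrist_force: [-0.6, -0.1, -0.3]
grip_width: 0.4
```

```bash
python3 - <<'E'
from h import *
print(ctrl.state()['position'])
f=grab('top','top1'); g=grab('scene','scene1')
crop(f,220,150,420,350,3,'c3'); crop(g,230,100,450,320,3,'c4')
E
```

```text
[638.66499548  57.66023449 130.47077612]
```

View pics/c3.png

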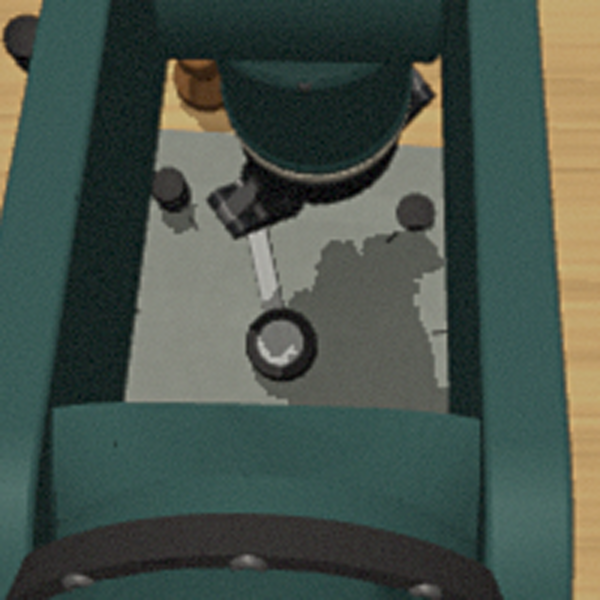

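View pics/c4.png

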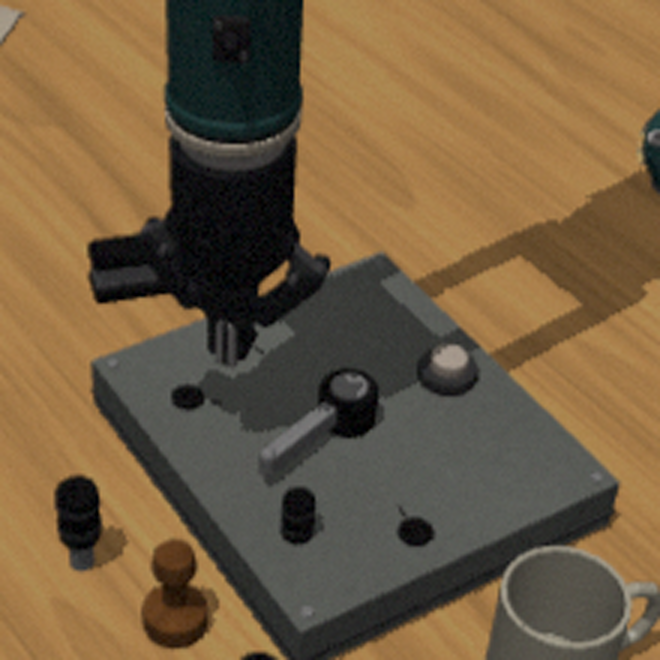

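```bash
python3 - <<'E'
from h import *
T=np.array([638.7,57.7,130.5]); y=np.radians(-53.8)
X=np.array([np.cos(y),np.sin(y)]);Z=np.array([-np.sin(y),np.cos(y)])
for t in('top1','scene1'):
    fr=load(t);F,Rm,o=cam(fr); vv,uu=np.mgrid[0:480,0:640]
    d=np.stack([(uu-fr['cx'])/F,(vv-fr['cy'])/F,np.ones_like(uu)],-1)@Rm.T
    W=o+d*fr['depth'][...,None]; ok=fr['depth']>0
    D=W-T; x=D[...,:2]@X; z=D[...,:2]@Z; h=D[...,2]
    m=ok&(np.abs(x)<110)&(np.abs(z)<80)&(h>-8)
    for a in range(-8,130,8):
        k=m&(h>=a)&(h<a+8)
        if k.sum()>3: print(t,a,k.sum(),'x',np.percentile(x[k],[2,98]).round(0),'z',np.percentile(z[k],[2,98]).round(0))
E
```

```text
top1 48 13 x [-32. -20.] z [-14.  -4.]
top1 56 28 x [-41.   8.] z [-13.  -5.]
top1 64 28 x [-48.  45.] z [-13.  -7.]
top1 72 30 x [-50.  51.] z [-13.  -5.]
top1 80 61 x [-58.  60.] z [-14.  11.]
top1 88 211 x [-60.  61.] z [-14.  10.]
top1 96 53 x [-53. -33.] z [-12.   3.]
top1 104 40 x [-42. -32.] z [-12.   7.]
top1 112 27 x [-39. -33.] z [-12.   7.]
top1 120 8 x [-37. -35.] z [-9.  6.]
top1 128 34 x [-36.  17.] z [-38.   6.]
scene1 0 12 x [-7. 10.] z [ 7. 13.]
scene1 8 43 x [-13.  12.] z [-1. 14.]
scene1 16 43 x [-13.  13.] z [-2. 14.]
scene1 24 52 x [-13.  14.] z [-1. 14.]
scene1 32 35 x [-13.  11.] z [ 4. 14.]
scene1 40 56 x [-25.  25.] z [ 3. 14.]
scene1 48 145 x [-31.  34.] z [-8. 16.]
scene1 56 145 x [-37.  39.] z [-10.  16.]
scene1 64 132 x [-45.  46.] z [-7. 19.]
scene1 72 140 x [-50.  52.] z [-6. 19.]
scene1 80 180 x [-58.  59.] z [ 2. 20.]
scene1 88 249 x [-60.  59.] z [-10.  20.]
scene1 96 197 x [-52.  51.] z [-2. 22.]
scene1 104 172 x [-41.  38.] z [-5. 21.]
scene1 112 74 x [-41.  39.] z [-5. 14.]
scene1 120 28 x [-37.  17.] z [-5. 23.]
scene1 128 99 x [-37.  27.] z [-2. 39.]
```

>>> apply_moves([
  {"grip":0,"dx":0,"dy":0.015,"dz":0,"spin":0},
  {"grip":0,"dx":0,"dy":0.03,"dz":0,"spin":0},
  {"grip":0,"dx":0,"dy":0.045,"dz":0,"spin":0},
  {"grip":0,"dx":0,"dy":0.057,"dz":0,"spin":0},
  {"grip":0,"dx":0,"dy":0.065,"dz":0,"spin":0},
  {"grip":0,"dx":0,"dy":0.065,"dz":0,"spin":0},
  {"grip":0,"dx":0,"dy":0.065,"dz":0,"spin":0},
])

```text
clock: 3.7
position: [640.9, 57.3, 68.1]
eef_rot: [-89.8, 0.1, -53.8]
wrist_force: [-0.3, -0.1, 0.7]
grip_width: -0.0
```

>>> apply_moves([
  {"grip":0,"dx":-0.003,"dy":0.003,"dz":0,"spin":0},
  {"grip":0,"dx":-0.006,"dy":0.003,"dz":0,"spin":0},
  {"grip":0,"dx":-0.009,"dy":0.003,"dz":0,"spin":0},
  {"grip":0,"dx":-0.012,"dy":0.003,"dz":0,"spin":0},
  {"grip":0,"dx":-0.015,"dy":0.003,"dz":0,"spin":0},
  {"grip":0,"dx":-0.018,"dy":0.003,"dz":0,"spin":0},
  {"grip":0,"dx":-0.021,"dy":0.003,"dz":0,"spin":0},
  {"grip":0,"dx":-0.024,"dy":0.003,"dz":0,"spin":0},
  {"grip":0,"dx":-0.027,"dy":0.003,"dz":0,"spin":0},
  {"grip":0,"dx":-0.03,"dy":0.003,"dz":0,"spin":0},
  {"grip":0,"dx":-0.033,"dy":0.003,"dz":0,"spin":0},
  {"grip":0,"dx":-0.036,"dy":0.003,"dz":0,"spin":0},
  {"grip":0,"dx":-0.039,"dy":0.003,"dz":0,"spin":0},
  {"grip":0,"dx":-0.042,"dy":0.003,"dz":0,"spin":0},
  {"grip":0,"dx":-0.044,"dy":0.003,"dz":0,"spin":0},
  {"grip":0,"dx":-0.046,"dy":0.003,"dz":0,"spin":0},
  {"grip":0,"dx":-0.046,"dy":0.003,"dz":0,"spin":0},
])

```text
clock: 5.12
position: [613.5, 94.8, 65.2]
eef_rot: [-89.8, 0.1, -53.8]
wrist_force: [2.1, -2.2, 0.8]
grip_width: -0.1
```

```bash
python3 - <<'E'
from h import *
s=ctrl.state(); print(s['position'],s['wrist_force'])
p=s['position']-np.array([554.9,81.8,0]); print('n',-.588*p[0]+.809*p[1],'d',.809*p[0]+.588*p[1])
f=grab('top','top2'); g=grab('scene','scene2')
crop(f,250,170,400,290,5,'c5'); crop(g,240,150,440,300,4,'c6')
E
```

```text
[613.49278851  94.81756189  65.23011145] [ 2.08231373 -2.19441791  0.83403815]
n -23.921352077136753 d 55.05589229722025
```

View pics/c5.png

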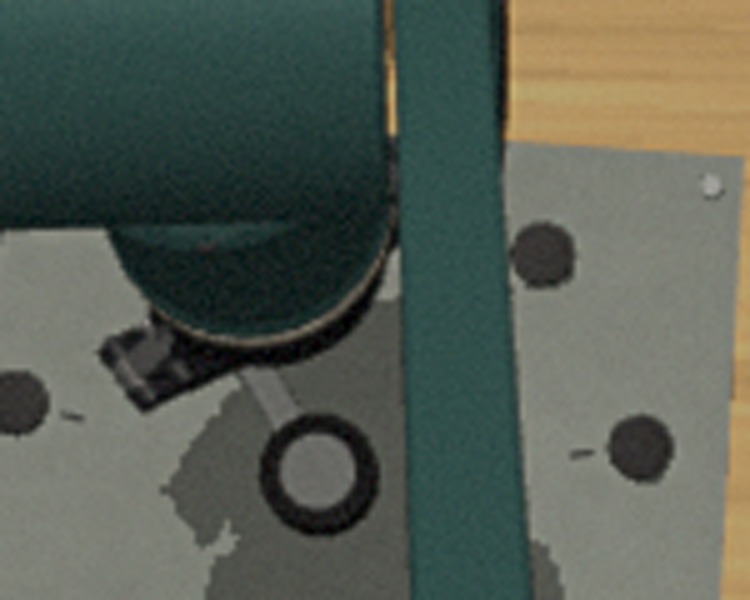

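View pics/c6.png

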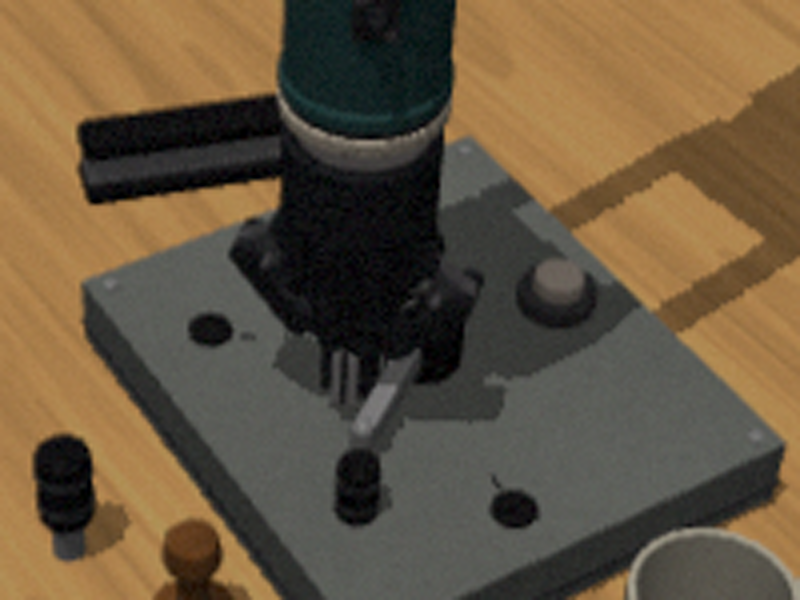

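```bash
python3 - <<'E'
from h import *
g=load('scene2')
a=atz(g,240+362/4,150+423/4,79);b=atz(g,240+408/4,150+358/4,79);print(a,b,np.degrees(np.arctan2(*(a-b)[1::-1])),np.degrees(np.arctan2(*(a-[554.9,81.8,0])[1::-1])))
f=load('top2')
a=atz(f,250+262/5,170+375/5,79);d=a-[554.9,81.8,0];print(a,np.degrees(np.arctan2(d[1],d[0])))
E
```

```text
[628.57426549 128.79975042  79.        ] [581.63826572 104.90000683  79.        ] 26.985129002503847 32.53542645259208
[588.92381512 101.74957553  79.        ] 30.384866393972903
```

>>> apply_moves([
  {"grip":0,"dx":-0.002,"dy":0,"dz":0,"spin":0},
  {"grip":0,"dx":-0.0035,"dy":0,"dz":0,"spin":0},
  {"grip":0,"dx":-0.0045,"dy":0,"dz":0,"spin":0},
  {"grip":0,"dx":-0.0045,"dy":0,"dz":0,"spin":0},
  {"grip":0,"dx":-0.0045,"dy":0,"dz":0,"spin":0},
])

```text
clock: 5.63
position: [610.4, 98.3, 65.1]
eef_rot: [-89.9, 0.2, -53.8]
wrist_force: [2.2, -1.1, -0.1]
grip_width: 0.0
```

>>> apply_moves([
  {"grip":0,"dx":0.004,"dy":0,"dz":0,"spin":0},
  {"grip":0,"dx":0.012,"dy":0,"dz":0,"spin":0},
  {"grip":0,"dx":0.022,"dy":0,"dz":0,"spin":0},
  {"grip":0,"dx":0.03,"dy":0,"dz":0,"spin":0},
  {"grip":0,"dx":0.03,"dy":-0.025,"dz":0,"spin":0},
  {"grip":0,"dx":0.03,"dy":-0.06,"dz":0,"spin":0},
  {"grip":0,"dx":0.03,"dy":-0.095,"dz":0,"spin":0},
  {"grip":0,"dx":0.05,"dy":-0.1,"dz":-0.02,"spin":0},
  {"grip":0,"dx":0.075,"dy":-0.1,"dz":-0.05,"spin":0},
  {"grip":0,"dx":0.1,"dy":-0.1,"dz":-0.08,"spin":0},
  {"grip":0,"dx":0.125,"dy":-0.1,"dz":-0.11,"spin":0},
  {"grip":0,"dx":0.14,"dy":-0.1,"dz":-0.13,"spin":0},
  {"grip":0,"dx":0.14,"dy":-0.1,"dz":-0.13,"spin":0},
  {"grip":0,"dx":0.14,"dy":-0.1,"dz":-0.13,"spin":0},
])

```text
clock: 6.8
position: [587.8, -93.9, 164.4]
eef_rot: [-89.9, 0.2, -54.0]
wrist_force: [0.2, 0.4, -0.0]
grip_width: -0.2
```

```bash
python3 - <<'E'
from h import *
f=grab('top','top3'); g=grab('scene','scene3')
crop(f,220,180,410,350,4,'c7'); crop(g,240,150,440,300,4,'c8')
E
```

```text
(no output)
```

View pics/c7.png

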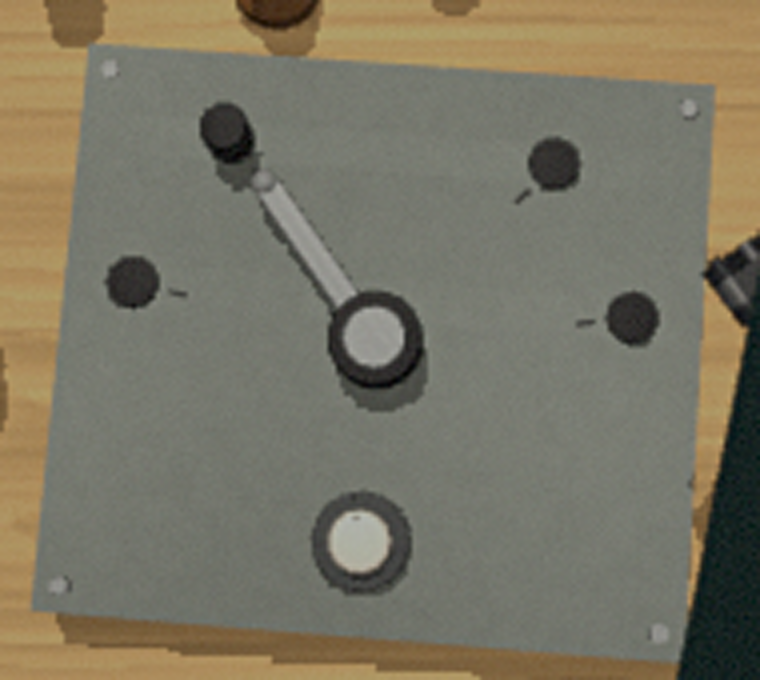

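View pics/c8.png

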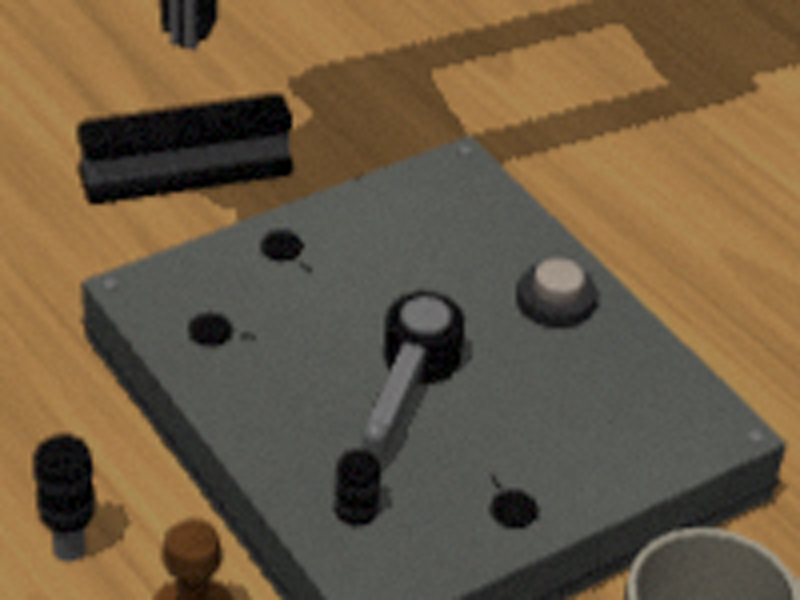

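```bash
python3 - <<'E'
from h import *
f=load('top3'); P=atz(f,313.5,264.25,81);A=atz(f,276,211.75,85)
for u,v in[(263,181),(282,208),(315,250)]:
    d=atz(f,220+u/4,180+v/4,79)-P;t=np.degrees(np.arctan2(d[1],d[0]));aim=P[:2]+115*np.array([np.cos(np.radians(t)),np.sin(np.radians(t))]);print(t,np.hypot(*d[:2]),np.hypot(*(aim-A[:2])))
print(ctrl.state()['position'])
E
```

```text
35.76358238023698 85.32211531388576 1.0518479033623813
35.82000594503873 70.47387882772641 1.0216299125032526
34.466932924614134 46.650088190775456 3.0907067069698155
[588.30285443 -91.81500283 164.32430399]
```

>>> apply_moves([
  {"grip":0,"dx":-0.01,"dy":0,"dz":0,"spin":0},
  {"grip":0,"dx":-0.035,"dy":0,"dz":0.001,"spin":0},
  {"grip":0,"dx":-0.065,"dy":0,"dz":0.002,"spin":0},
  {"grip":0,"dx":-0.095,"dy":0,"dz":0.003,"spin":0},
  {"grip":0,"dx":-0.125,"dy":0,"dz":0.004,"spin":0},
  {"grip":0,"dx":-0.155,"dy":0,"dz":0.005,"spin":0},
  {"grip":0,"dx":-0.185,"dy":0.01,"dz":0.006,"spin":0},
  {"grip":0,"dx":-0.207,"dy":0.025,"dz":0.007,"spin":0},
  {"grip":0,"dx":-0.2165,"dy":0.045,"dz":0.0075,"spin":0},
  {"grip":0,"dx":-0.2165,"dy":0.06,"dz":0.0075,"spin":0},
  {"grip":0,"dx":-0.2165,"dy":0.07,"dz":0.0075,"spin":0},
  {"grip":0,"dx":-0.2165,"dy":0.07,"dz":0.0075,"spin":0},
  {"grip":0,"dx":-0.2165,"dy":0.07,"dz":0.0075,"spin":0},
])

```text
clock: 7.98
position: [465.9, 88.9, 94.9]
eef_rot: [-89.9, 0.3, -53.8]
wrist_force: [0.7, -0.6, 0.8]
grip_width: -0.0
```

```bash
python3 - <<'E'
from h import *
print(ctrl.state()['position'])
g=grab('scene','scene4'); crop(g,270,100,470,250,4,'c9')
E
```

```text
[465.85196144  88.91361954  94.88906413]
```

View pics/c9.png

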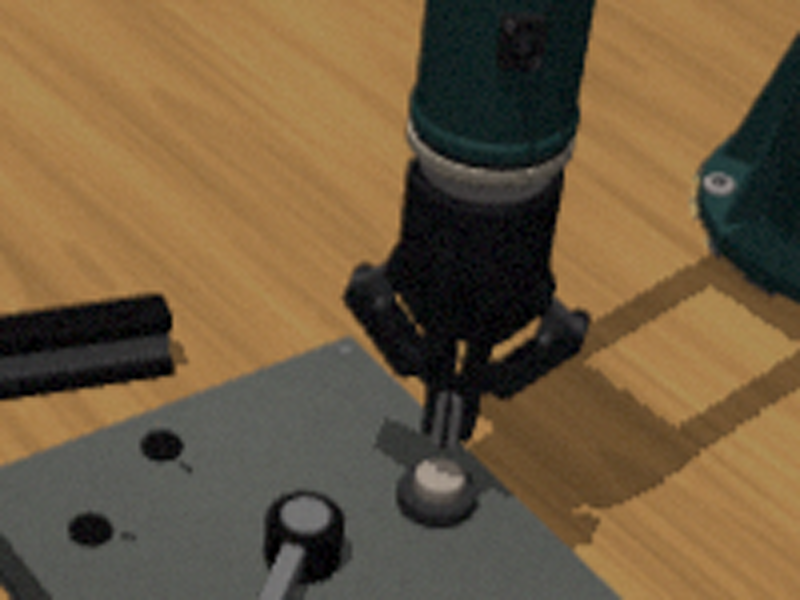

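The shut fingers sit above the button within about 2 mm. I'll press down slowly and watch the force.

>>> apply_moves([
  {"grip":0,"dx":0.001,"dy":0.008,"dz":0,"spin":0},
  {"grip":0,"dx":0.001,"dy":0.015,"dz":0,"spin":0},
  {"grip":0,"dx":0.001,"dy":0.02,"dz":0,"spin":0},
  {"grip":0,"dx":0.001,"dy":0.023,"dz":0,"spin":0},
  {"grip":0,"dx":0.001,"dy":0.025,"dz":0,"spin":0},
  {"grip":0,"dx":0.001,"dy":0.027,"dz":0,"spin":0},
  {"grip":0,"dx":0.001,"dy":0.029,"dz":0,"spin":0},
  {"grip":0,"dx":0.001,"dy":0.03,"dz":0,"spin":0},
  {"grip":0,"dx":0.001,"dy":0.03,"dz":0,"spin":0},
  {"grip":0,"dx":0.001,"dy":0.03,"dz":0,"spin":0},
])

```text
clock: 8.87
position: [467.0, 87.8, 66.0]
eef_rot: [-89.9, 0.2, -53.8]
wrist_force: [-3.0, -1.1, 10.0]
grip_width: -0.2
```

>>> apply_moves([
  {"grip":0,"dx":0,"dy":0.001,"dz":0,"spin":0},
  {"grip":0,"dx":0,"dy":0.0015,"dz":0,"spin":0},
  {"grip":0,"dx":0,"dy":0.0015,"dz":0,"spin":0},
  {"grip":0,"dx":0,"dy":0.0015,"dz":0,"spin":0},
])

```text
clock: 9.2
position: [467.0, 87.8, 65.8]
eef_rot: [-89.8, 0.2, -53.8]
wrist_force: [-4.8, -1.0, 19.0]
grip_width: 0.1
```

The tool stopped at z = 65.8 while the force rose to 19 N. That is about 6 mm below the button top and above the 62 mm housing, so the button is fully down. Now I'll release it and back off.

>>> apply_moves([
  {"grip":0,"dx":0,"dy":-0.003,"dz":0,"spin":0},
  {"grip":0,"dx":0,"dy":-0.01,"dz":0,"spin":0},
  {"grip":0,"dx":0,"dy":-0.03,"dz":0,"spin":0},
  {"grip":0,"dx":0,"dy":-0.06,"dz":0,"spin":0},
  {"grip":0,"dx":0,"dy":-0.09,"dz":0,"spin":0},
  {"grip":0,"dx":0.02,"dy":-0.1,"dz":0,"spin":0},
  {"grip":0,"dx":0.05,"dy":-0.1,"dz":0,"spin":0},
  {"grip":0,"dx":0.08,"dy":-0.1,"dz":0,"spin":0},
  {"grip":0,"dx":0.11,"dy":-0.1,"dz":0,"spin":0},
  {"grip":0,"dx":0.14,"dy":-0.1,"dz":0,"spin":0},
  {"grip":0,"dx":0.17,"dy":-0.1,"dz":0,"spin":0},
  {"grip":0,"dx":0.2,"dy":-0.1,"dz":0,"spin":0},
  {"grip":0,"dx":0.21,"dy":-0.1,"dz":0,"spin":0},
  {"grip":0,"dx":0.21,"dy":-0.1,"dz":0,"spin":0},
  {"grip":0,"dx":0.21,"dy":-0.1,"dz":0,"spin":0},
  {"grip":0,"dx":0.21,"dy":-0.1,"dz":0,"spin":0},
])

```text
clock: 10.53
position: [589.6, -80.8, 164.8]
eef_rot: [-89.9, 0.3, -53.8]
wrist_force: [0.4, 0.3, -0.1]
grip_width: 0.2
```

```bash
python3 - <<'E'
from h import *
f=grab('top','top5'); g=grab('scene','scene5'); crop(f,220,180,410,350,4,'c10')
B=np.array([467.1,87.7])
for t in('top0','top3','top5','scene0','scene5'):
    fr=load(t);F,Rm,o=cam(fr); vv,uu=np.mgrid[0:480,0:640]
    d=np.stack([(uu-fr['cx'])/F,(vv-fr['cy'])/F,np.ones_like(uu)],-1)@Rm.T
    W=o+d*fr['depth'][...,None]; m=(fr['depth']>0)&(np.hypot(W[...,0]-B[0],W[...,1]-B[1])<11)&(W[...,2]<90)
    print(t,np.median(W[...,2][m]),m.sum())
s=ctrl.state();print(s['position'],s['wrist_force'],s['qvel'].round(2))
f=load('top5');P=atz(f,313.5,264.25,81)
E
```

```text
top0 71.58811361130307 130
top3 71.56723104555613 131
top5 71.45308638196974 130
scene0 70.94140249291996 54
scene5 71.19313618581828 49
[589.78594669 -80.66488954 165.01457195] [-0.06285037  0.22025599  0.25767173] [ 0.07 -0.13 -0.39 -0.09 -0.13 -0.07]
```

View pics/c10.png

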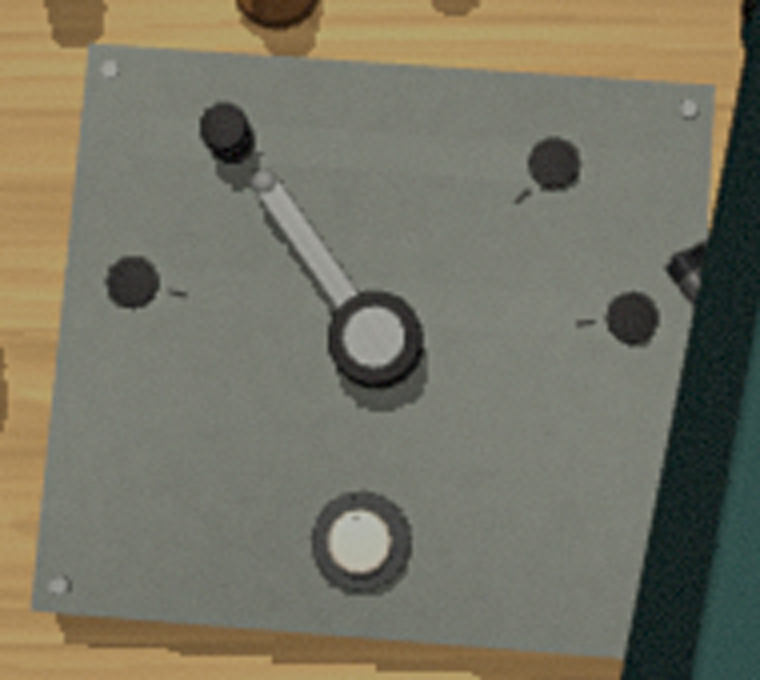

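View pics/scene5.png

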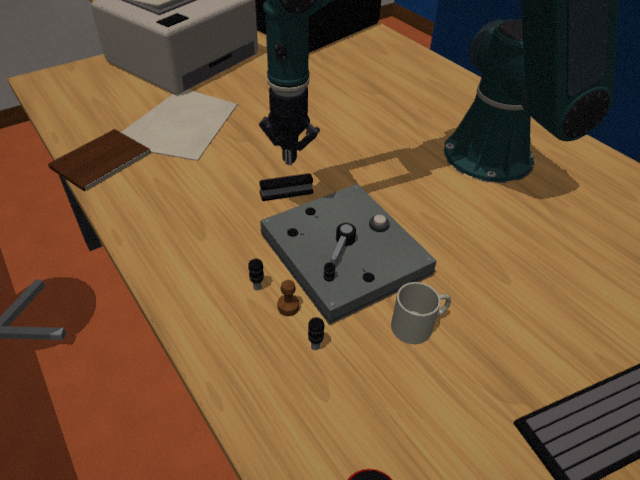

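The arm still points at the adapter: the knob is at crop (263,181), unchanged. The button is back up, nothing else has moved, and the robot is clear of everything. I'm handing in now.

```bash
python3 -c "
from bench import ctrl
print(ctrl.sign_off())"
```

```text
the job is handed in; nothing more can be done
None
```

The selector arm points straight at the adapter, and the button was then pressed fully down and sprang back. The job was handed in after about 10.6 s of the 51 s allowed; sign-off gives no verdict.

- **Selector:** I pushed it with the shut fingers from about 12° to 35.8° in world axes. The adapter lies at 35.9°, which puts the aim point about 1 mm from the adapter's axis (14 mm allowed). One reading close to the hub gave 3 mm. The measured push force was about 3 N.
- **Button:** It went down about 5.7 mm to a hard stop. The tool stopped at z = 65.8 mm while the force rose from 10 to 19 N. Afterwards the button top measured 71.5 mm, against 71.6 mm before.
- **Last pictures:** The arm was still on the adapter, and by eye the adapter, caps, mug, stapler and stamp stood where they had been. The robot was clear with no contact force.

No check failed. Early angle readings, taken while the gripper partly hid the arm, ranged from 27° to 32.5°. I discarded them for the clear view taken after backing off.

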